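# Zero the thickness gauge and hold its foot lifted

## Robot

A 6-joint arm with a two-finger parallel gripper is mounted at the origin on the work surface. World frame = base frame: x ahead of the robot, y to its left, z up, the work surface at z = 0. Lengths are in m, angles in rad, forces in N, time in s.
With the tool pointing down it reaches from about 0.25 to 0.775 m from the base axis. Payload 4 kg.
Tool frame: the origin (TCP) lies between the finger pads; the fingertips stand ctrl.tip_extent ahead of it and the grasp point (between the pads) lies 5 mm behind it (ctrl.tip_extent is the distance from the TCP to the fingertips, in m); z points along the fingers, x is the direction in which the jaws open and shut, and the axes are right-handed (so a half turn about z gives the same grasp; the last joint's range is limited). The gripper opens to 94 mm and grips with 3 to 60 N. Pads are 16 mm wide; open, the fingers measure 119 mm over their backs; the gripper's body (75 mm by 177 mm) begins 78 mm behind the grasp point.
Start: joints at [-0.103, 0.087, 1.371, -0, 1.684, -0.103], TCP at [0.55, -0, 0.22] pointing down, gripper open.
Joint ranges: [-3.1, 3.1], [-0.76, 2.03], [0.27, 2.55], [-1.08, 4.22], [0.17, 2.65], [-2.57, 2.57]. Speed limits (rad/s): [2.79, 2.79, 3.14, 3.14, 3.14, 3.14].

## Interface

Orientations are given as a unit quaternion [w, x, y, z].
In Python, from cell import ctrl gives the robot as it stands. The module is installed in compiled form; this text tells all that it offers.
- The arm moves only by the shell command python3 -m pendant 'ROWS' [OPENING] [FORCE]. ROWS is JSON, a list of rows, each a list of 2 entries, a list of its own where there are three numbers: the shift along the tool's x, y, z in m, then the turn, a rotation vector about the tool's x, y, z in rad. A call has 1 to 8 rows; each row shifts and turns the commanded pose from where the row before left it, along the tool's axes as they then stand; what a row does not reach is not made up. A row lasts 1/10 s, in which the tool goes at most 50 mm and 8.59 degrees, less where a joint would pass 70% of its speed; a pose out of reach is approached as far as the arm can. A call is refused whole if a number of a shift passes 0.05 or a number of a turn 0.15, either way. A call with a gripper value outside its range is refused whole. OPENING is the closure, from 0 (fully open) to 1 (shut), set as the call begins (- or left out, the last holds). The fingers move at their own pace and stop on an object; FORCE is the grip in N (left out, the last holds). Time passes only in rows, so rows that do not move let the fingers close. It gives the time, the measured TCP pose, the force and the opening at its end, in the units of the state.
- ctrl.state(): the state, without advancing time (a new reading comes with each control period).
- ctrl.snapshot(name): name is "scene" or "side" or "wrist"; returns a dict with "img" (400x640x3 uint8, red, green, blue), "fx", "fy", "cx", "cy" (pixels), "D" ([k1, k2, p1, p2, k3] as OpenCV has them; the pictures are not rectified), "eye" and "rotation" of the camera in the world. Camera axes: x right, y up, looking along -z (the intrinsics and any distortion apply to the point x, -y, -z); pixel columns grow to the right and rows downward; lengths in m; the calibration is good to about 2 mm. A picture is of the moment at which its call begins. There is no depth.
- ctrl.hand_in(): hands the job in, once; it reports no verdict.
The state is a dict: "time_s": time; "joint_positions": joint angles; "joint_velocities": joint speeds; "effort": joint torques, N m; "ee_pos": TCP position; "tool_rot": TCP orientation; "wrist_force": force on the tool from outside, world axes, zero at the start; "ft_torque": the same for the moment, N m; "width": finger opening in m.
Only numpy, scipy, OpenCV 4.12 (cv2) and the standard library are available. Lean on these libraries where they do the work, as an engineer would, in place of code of your own. Each camera call takes 0.05 s, during which the arm holds its last target. There are 200 camera calls.

## Task

Get the desk thickness gauge ready to take an enamel plate: with the lever untouched, turn the dial's bezel until its zero wedge stands at the pointer, and let go of the bezel. Then press the spring-loaded thumb pad down until the pointer stands on the first long mark clockwise from zero (a quarter turn) and finish the program still holding the pad there with the fingers, so that a colleague can slide the plate under the lifted foot. Leave everything else on the desk where it is.

Things in the scene. Friction and masses are not known exactly. Their poses are not given: they have to be found in the camera images.
- gauge: Thickness gauge fixed to the desk, grey base 170 x 90 x 20 mm. Origin on the desk under the dial's axis; x runs from the dial to the column (80 mm behind the axis, top 88 mm high), z up. A round housing (52 mm across, 62 to 106 mm high) carries the dial, which faces up; the lever sticks out along -x, towards the robot. At rest the pointer points along +x.
- bezel (a joint): Angle of the dial bezel, rad, positive counter-clockwise seen from above. 0: zero wedge at the resting pointer. Starts 0.5 to 1.9 rad, so turn it clockwise; range -3 to 3, friction about 0.06 N m, stays where left. The white face turns with it: black wedge and raised black lug on the rim = zero, long bars at the other quarter turns, short ticks at each twentieth of a turn.
- bezel_top (a point): Centre of the bezel's upper rim, 126 mm above the desk, on the dial's axis; its x axis points to the zero wedge, z up. The bezel is a knurled steel ring 64 mm in diameter, 106 to 126 mm high, to be gripped across its diameter from above; around it fingers are free down to 90 mm above the desk.
- zero_mark (a point): The lug of the zero wedge on the bezel's rim, 28.5 mm from the dial's axis.
- pointer (a joint): Angle of the pointer from its rest direction, rad, positive clockwise seen from above, as the pad goes down. 0 when the lever is free; the pointer turns 6.283 rad for each rad of the lever. The bezel does not move it.
- pointer_tip (a point): Tip of the black pointer, 22 mm from the dial's axis, 123 mm above the desk; its x axis runs along the pointer, outwards.
- lift_lever (a joint): Angle of the lifting lever, rad: 0 up and free, growing as the pad is pressed down; stop at 0.42. With the bezel at zero, 0.25 puts the pointer on the quarter-turn mark (pad 20 mm down, foot 5 mm up). Its level pin is 27 mm in front of the dial's axis, 78 mm above the desk. The spring takes about 3 N at the pad to start, 8 N at 0.25, and returns it when let go.
- thumb_pad (a point): Black thumb pad on the lever's end, 32 mm along the lever, 36 mm across, 12 mm thick. Origin: centre of its top face, 107 mm in front of the dial's axis (gauge's -x), 88 mm above the desk when free, 80 mm from the lever's pin. z up when free; it tilts with the lever. Press its top with closed fingertips.
- plate: Bystander: enamelled plate, 90 x 70 x 5 mm, lying flat. Origin under its centre.
- loupe: Bystander: black loupe, 42 mm across, 42 mm tall.
- torch: Bystander: aluminium torch standing on its head, 46 mm across, 105 mm tall.
- mug: Bystander: white mug, 72 mm across, 88 mm tall, with a handle.
- punch: Bystander: paper punch, 100 x 55 mm, about 48 mm tall.
- tin: Bystander: open steel tin, 90 x 65 x 35 mm.
- weight: Bystander: brass paperweight, 54 mm across, 42 mm tall.
Not all that is in view belongs to the job. What is shaped like the gauge but green, pink or turquoise is not meant.

How it is judged:
On the way:
1. the zero wedge stands at the resting pointer, the lever is free and the bezel let go (value of joint bezel between -0.15 and 0.15 rad and value of joint lift_lever below 0.03 rad and distance between the grasp point and bezel_top above 0.05 m), for 0.2 s.
At the end, for the whole second after the job is handed in: The bezel is within 0.15 rad (half a short division) of zero, the pointer stands within 0.2 rad of the first long mark clockwise from zero (lever about 0.25 rad), and the fingers hold the thumb pad down with more than 2 N (value of joint bezel between -0.15 and 0.15 rad and value of joint lift_lever between 0.19 and 0.31 rad and angle between the x axis of pointer_tip and the y axis of bezel_top, either way round below 0.2 rad and contact force between the fingers and lift_lever above 2 N); the arm keeps its last pose, push and grip.
It fails at once if a bystander is shifted by more than 25 mm (distance of any of plate, loupe, torch, mug, punch, tin, weight from where it was at the start of the episode above 0.025 m).
It also fails if it takes over 58 s, if anything falls off the work surface, if the arm or the gripper's body presses on something with over 40 N, if the wrist force passes 120 N, or if a joint passes its speed limit or range.

## Working session

There is one attempt and no reset: what is moved stays moved. The work goes in short steps, Python scripts to look and compute and a shell command to move; the robot and the scene stay as the last step left them, time stands still between calls to the robot, and variables do not carry over. Pictures are saved under pics/ and viewed, about 8 in all and at most 12, crops included, and the job is handed in when it is done.

```bash
mkdir -p pics
cat > h.py <<'E'
import numpy as np, cv2
from cell import ctrl
def ray(s,u,v):
    K=np.array([[s["fx"],0,s["cx"]],[0,s["fy"],s["cy"]],[0,0,1.]])
    p=cv2.undistortPoints(np.array([[[u,v]]],float),K,np.array(s["D"],float))[0,0]
    R=np.array(s["rotation"],float)
    if R.shape!=(3,3):
        from scipy.spatial.transform import Rotation as Ro
        R=Ro.from_quat(np.roll(R,-1)).as_matrix()
    return np.array(s["eye"]),R@np.array([p[0],-p[1],-1])
def plane(s,u,v,z):
    e,d=ray(s,u,v); return e+d*(z-e[2])/d[2]
def save(s,n): cv2.imwrite("pics/"+n,s["img"][:,:,::-1])
E
python3 - <<'E'
from h import *
import pickle
S={n:ctrl.snapshot(n) for n in("scene","side","wrist")}
pickle.dump(S,open("s0.pkl","wb"))
for n in S: save(S[n],n+"0.png"); print(n,S[n]["eye"],S[n]["rotation"],S[n]["fx"],S[n]["D"])
print(ctrl.state(),ctrl.tip_extent)
a=np.vstack([S["scene"]["img"],S["side"]["img"]])
E
```

```text
scene [1.06109139 0.27931201 0.95049186] [0.54010369 0.15392193 0.22834594 0.79526987] 452.41283335650064 [0.01265894 0.         0.         0.         0.        ]
side [ 0.30911465 -0.71478295  0.69973371] [ 0.87821005  0.44799982 -0.07361677 -0.15041225] 433.43245331318604 [-0.04101068  0.          0.          0.          0.        ]
wrist [0.54984121 0.06664851 0.38404556] [ 9.93134108e-01 -1.16977515e-01  9.50789034e-04 -1.86987789e-05] 349.8427933366013 [-0.01610607  0.          0.          0.          0.        ]
{'time_s': 0.15, 'joint_positions': array([-1.03074167e-01,  8.77980860e-02,  1.37187926e+00,  1.72772406e-05,
        1.68360787e+00, -1.03097518e-01]), 'joint_velocities': array([ 0.00093398, -0.00052505, -0.00394244, -0.00023545,  0.00036781,
        0.00062268]), 'effort': array([ 1.24418581e-03, -3.40636396e+01, -3.02795255e+01,  7.18983379e-02,
        3.04441026e-02, -1.11468453e-04]), 'ee_pos': array([5.49607928e-01, 5.59548672e-05, 2.18580136e-01]), 'tool_rot': array([-9.56239278e-05,  9.99999642e-01,  1.26402200e-05, -8.40903188e-04]), 'wrist_force': array([ 0.14787268, -1.48001823, -0.71794309]), 'ft_torque': array([-0.00458656,  0.04874979, -0.03738935]), 'width': 0.09417251453668475} 0.014
```

View pics/scene0.png

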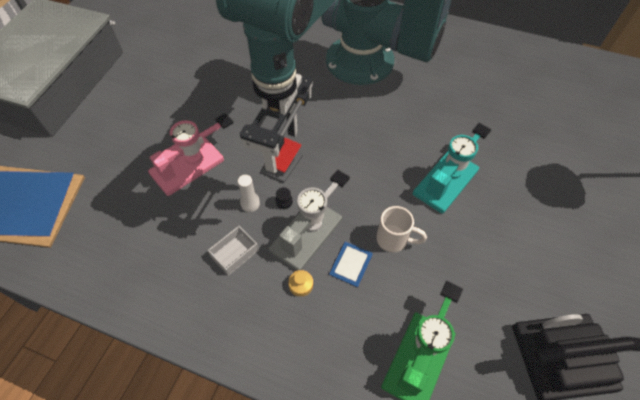

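View pics/side0.png

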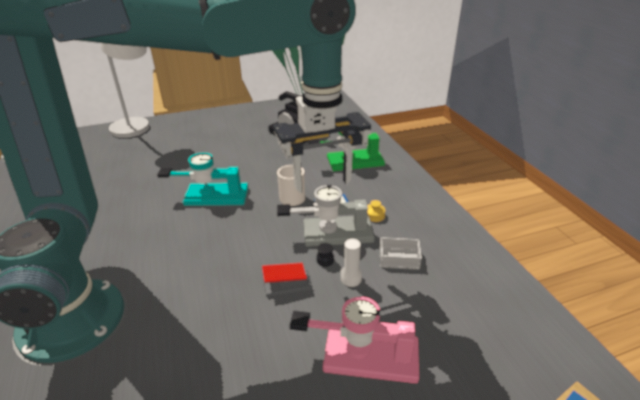

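The scene view shows the grey gauge with its dial at about (312,202) and pad at (340,179). In the side view the dial is at (328,192) and the pad at (284,210). The torch, loupe and punch stand near it on its −y side, with the mug on the other side.

Run:
```python
from h import *
import pickle
S=pickle.load(open("s0.pkl","rb"));s=S["scene"];w=S["wrist"]
for n,p,z in [("dial",(312,201),.126),("pad",(341,178),.088),("torch",(246,180),.105),("loupe",(284,192),.042),("mug",(397,216),.088)]:
    print(n,plane(s,*p,z))
t=S["side"];print("side dial",plane(t,328,192,.126),"pad",plane(t,284,209,.088))
a=cv2.resize(s["img"][165:265,260:365],None,fx=3.8,fy=3.8,interpolation=cv2.INTER_CUBIC)
a=cv2.copyMakeBorder(a,0,400-a.shape[0],0,0,cv2.BORDER_CONSTANT)
b=cv2.resize(w["img"],(400,250)); b=cv2.copyMakeBorder(b,0,150,0,0,cv2.BORDER_CONSTANT)
cv2.imwrite("pics/c1.png",np.hstack([a[:400,:398],b])[:,:,::-1])
```

```text
dial [0.59330621 0.08387302 0.126     ]
pad [0.48920213 0.11389896 0.088     ]
torch [ 0.58460819 -0.08049313  0.105     ]
loupe [ 0.5468542  -0.00758402  0.042     ]
mug [0.53897695 0.26240576 0.088     ]
side dial [0.5919055  0.08220062 0.126     ] pad [0.48785877 0.10249687 0.088     ]
```

View pics/c1.png

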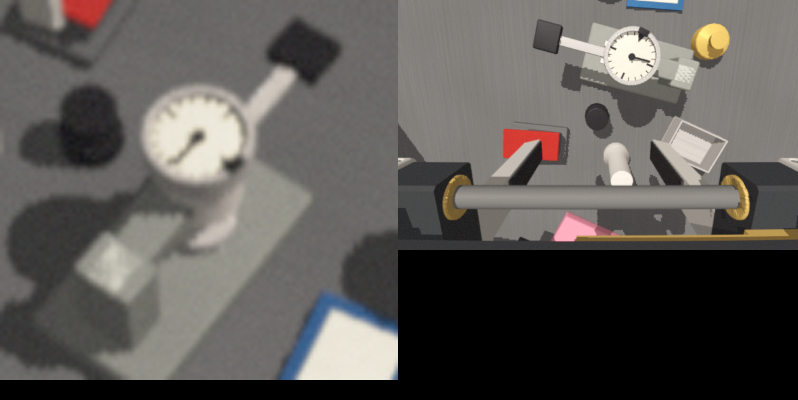

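The crop shows the grey dial. In the wrist view its centre is at (373,90) full-resolution, the wedge points up and right, and the resting pointer points along gauge +x, so the bezel is at roughly +77°. Next I measure it properly.

Run:
```python
from h import *
import pickle
w=pickle.load(open("s0.pkl","rb"))["wrist"]
im=w["img"];hsv=cv2.cvtColor(im,cv2.COLOR_RGB2HSV)
y0,y1,x0,x1=20,150,200,440
m=((hsv[...,2]>205)&(hsv[...,1]<50)).astype(np.uint8); mm=np.zeros_like(m); mm[50:135,325:420]=m[50:135,325:420]
mm=cv2.morphologyEx(mm,cv2.MORPH_CLOSE,np.ones((9,9)))
c=max(cv2.findContours(mm,0,2)[0],key=cv2.contourArea); e=cv2.fitEllipse(cv2.convexHull(c));print("face ellipse",e)
D=plane(w,*e[0],.122);print("dial",D)
dk=(hsv[...,2]<70).astype(np.uint8)
p=np.zeros_like(dk);p[20:95,200:275]=dk[20:95,200:275]
c=max(cv2.findContours(p,0,2)[0],key=cv2.contourArea); M=cv2.moments(c);r=cv2.minAreaRect(c);print("pad px",r)
P=plane(w,*r[0],.086);d=D-P;print("pad",P,np.linalg.norm(d[:2]),"yaw",np.degrees(np.arctan2(d[1],d[0])))
c,s,st=None,None,None
n,l,st,ce=cv2.connectedComponentsWithStats(dk[40:145,320:425])
for i in range(1,n):
    if st[i,4]>5:
        q=plane(w,ce[i][0]+320,ce[i][1]+40,.126)-D;print(st[i],ce[i]+[320,40],"r",np.hypot(q[0],q[1]),"ang",np.degrees(np.arctan2(q[1],q[0])))
cv2.imwrite("pics/c2.png",cv2.resize(im[20:150,200:440],None,fx=3.3,fy=3.3,interpolation=cv2.INTER_CUBIC)[:,:,::-1])
```

```text
face ellipse ((372.36993408203125, 89.46662902832031), (89.58622741699219, 95.72943115234375), 80.99964141845703)
dial [0.58942547 0.08303503 0.122     ]
pad px ((239.53689575195312, 59.826011657714844), (40.285465240478516, 45.324851989746094), 11.976131439208984)
pad [0.48731974 0.10826754 0.086     ] 0.10517727897693108 yaw -13.880908948654254
[ 64   8  17  16 139] [391.89928058  54.36690647] r 0.02614657552999726 ang 62.36910416494099
[50 47 11  8 58] [374.01724138  90.62068966] r 0.00119124385796022 ang -60.26365474718413
[79 63  7  3  7] [402. 104.] r 0.023282602647099217 ang -25.966610666373686
```

View pics/c2.png

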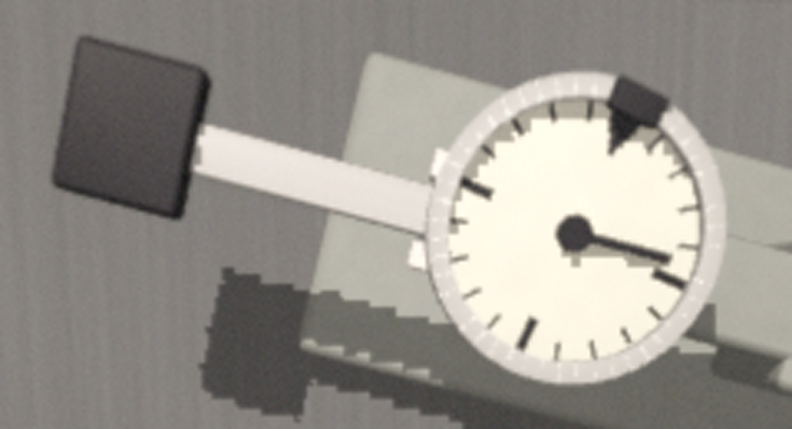

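Bezel angle is about +77° (1.35 rad), gauge yaw about −14°, and the dial axis is near (0.591, 0.083). The pad–dial distance of 105 mm fits the given 107 mm. I move above the dial and pre-turn the wrist counter-clockwise.

```bash
python3 -m pendant '[[[0.014,-0.028,0],[0,0,0]],[[0.014,-0.028,0],[0,0,0]],[[0.0134,-0.027,0],[0,0,0]],[[0,0,0],[0,0,-0.15]],[[0,0,0],[0,0,-0.15]],[[0,0,0],[0,0,-0.15]],[[0,0,0],[0,0,-0.15]],[[0,0,0],[0,0,0]]]' 0
python3 - <<'E'
from h import *
s=ctrl.snapshot("wrist");print(ctrl.state()["joint_positions"],s["eye"]);save(s,"w1.png")
E
```

```text
time_s: 0.95
ee_pos: [0.5912, 0.083, 0.2189]
tool_rot: [-0.0, 0.955, 0.295, -0.0]
wrist_force: [0.2, -0.7, 0.8]
width: 0.094
[ 4.45492409e-02  1.93085509e-01  1.25266175e+00  3.71718078e-05
  1.69658411e+00 -5.52454741e-01] [0.55346538 0.13798183 0.38456966]
```

View pics/w1.png

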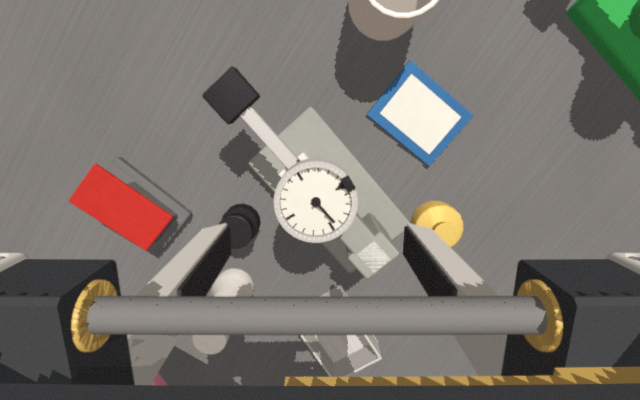

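The dial sits at (316,202), wedge lug at (346,184). The fingers straddle it in x. I compute the residual offset.

Run:
```python
from h import *
w=ctrl.snapshot("wrist");st=ctrl.state();im=w["img"]
g=cv2.cvtColor(im,cv2.COLOR_RGB2GRAY)
m=np.zeros_like(g);m[155:248,268:364]=255
dk=((g<60)&(m>0)).astype(np.uint8);n,l,s,c=cv2.connectedComponentsWithStats(dk)
for i in range(1,n):
    if s[i,4]>8: print(s[i],c[i])
cir=cv2.HoughCircles(g[140:265,250:385],cv2.HOUGH_GRADIENT,1,50,param1=120,param2=20,minRadius=30,maxRadius=48);print(cir)
u,v=cir[0,0,0]+250,cir[0,0,1]+140
C=plane(w,u,v,.126);print("C",C,"pivot",st["ee_pos"])
from scipy.spatial.transform import Rotation as Ro
q=st["tool_rot"];print("tool offset",Ro.from_quat(np.roll(q,-1)).inv().apply(C-st["ee_pos"]))
```

```text
[338 177  16  14 111] [346.00900901 184.27027027]
[312 198   7   8  46] [315.36956522 201.69565217]
[[[64.5 60.5 41.8]]]
C [0.58872902 0.08328871 0.126     ] pivot [0.59129468 0.08301099 0.21909861]
tool offset [-0.00192053 -0.00163919  0.09310014]
```

```bash
python3 -m pendant '[[[-0.001,-0.001,0.03],[0,0,0]],[[0,0,0.03],[0,0,0]],[[0,0,0.03],[0,0,0]],[[0,0,0.016],[0,0,0]],[[0,0,0],[0,0,0]]]' 0
python3 -m pendant '[[[0,0,0],[0,0,0]],[[0,0,0],[0,0,0]],[[0,0,0],[0,0,0]],[[0,0,0],[0,0,0]],[[0,0,0],[0,0,0]],[[0,0,0],[0,0,0]]]' 1 20
```

```text
time_s: 1.55
ee_pos: [0.5878, 0.0831, 0.1098]
tool_rot: [-0.001, 0.956, 0.294, -0.003]
wrist_force: [-0.6, -0.3, -0.6]
width: 0.0937
time_s: 2.15
ee_pos: [0.5901, 0.0829, 0.1147]
tool_rot: [0.001, 0.955, 0.295, 0.0]
wrist_force: [-3.0, -1.4, 5.2]
width: 0.0639
```

Gripped at 63.9 mm, as expected. Now the clockwise turn of about 1.34 rad.

```bash
python3 -m pendant '[[[0,0,0],[0,0,0.12]],[[0,0,0],[0,0,0.12]],[[0,0,0],[0,0,0.12]],[[0,0,0],[0,0,0.12]],[[0,0,0],[0,0,0.12]],[[0,0,0],[0,0,0.12]],[[0,0,0],[0,0,0.12]]]'
python3 -m pendant '[[[0,0,0],[0,0,0.12]],[[0,0,0],[0,0,0.12]],[[0,0,0],[0,0,0.12]],[[0,0,0],[0,0,0.12]],[[0,0,0],[0,0,0.02]],[[0,0,0],[0,0,0]],[[0,0,0],[0,0,0]]]'
python3 -m pendant '[[[0,0,0],[0,0,0]],[[0,0,0],[0,0,0]],[[0,0,0],[0,0,0]],[[0,0,0],[0,0,0]],[[0,0,-0.035],[0,0,0]],[[0,0,-0.035],[0,0,0]],[[0,0,-0.035],[0,0,0]],[[0,0,0],[0,0,0]]]' 0
python3 - <<'E'
from h import *
s=ctrl.snapshot("wrist");save(s,"w2.png");v=ctrl.snapshot("scene");save(v,"sc2.png")
cv2.imwrite("pics/c3.png",np.hstack([cv2.resize(s["img"],(480,300)),cv2.resize(v["img"][150:250,260:365],(315,300),interpolation=cv2.INTER_CUBIC)])[:,:,::-1])
E
```

```text
time_s: 2.85
ee_pos: [0.5901, 0.0829, 0.1147]
tool_rot: [0.0, 0.993, -0.122, 0.0]
wrist_force: [-2.1, -1.5, 5.2]
width: 0.0638
time_s: 3.55
ee_pos: [0.5901, 0.0829, 0.1147]
tool_rot: [0.0, 0.932, -0.362, 0.0]
wrist_force: [-3.4, -0.8, 4.6]
width: 0.0633
time_s: 4.35
ee_pos: [0.5928, 0.0835, 0.2253]
tool_rot: [-0.003, 0.932, -0.362, 0.006]
wrist_force: [-0.0, 0.1, 1.0]
width: 0.0936
```

View pics/c3.png

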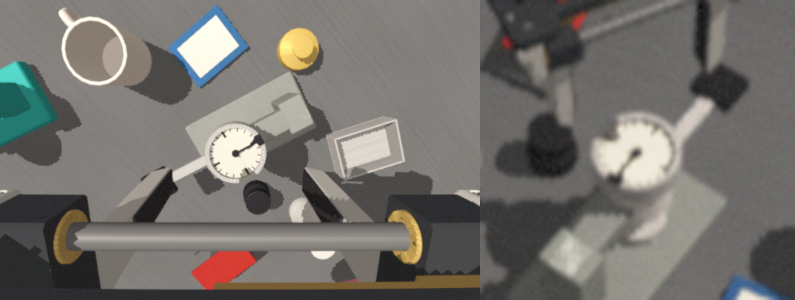

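The wedge (crop 259,141) now lies next to the pointer from the hub at (236,153), and the jaws are clear of the bezel. I measure the residual and locate the pad.

Run:
```python
from h import *
from scipy.spatial.transform import Rotation as Ro
w=ctrl.snapshot("wrist");st=ctrl.state();im=w["img"];g=cv2.cvtColor(im,cv2.COLOR_RGB2GRAY)
cir=cv2.HoughCircles(g[140:265,250:385],cv2.HOUGH_GRADIENT,1,50,param1=120,param2=20,minRadius=30,maxRadius=48)[0,0];u,v=cir[0]+250,cir[1]+140
C=plane(w,u,v,.126);print(cir,C)
yy,xx=np.indices(g.shape);r=np.hypot(xx-u,yy-v)
for nm,lo,hi,z in(("hub",0,8,.123),("pointer",8,22,.123),("lug",34,44,.127)):
    m=(r>lo)&(r<hi)&(g<75); 
    if nm=="lug":
        n,l,s,c=cv2.connectedComponentsWithStats(m.astype(np.uint8));
        for i in range(1,n):
            if s[i,4]>8:
                q=plane(w,*c[i],z)-C;print(s[i],c[i],np.hypot(q[0],q[1]),np.degrees(np.arctan2(q[1],q[0])))
    else:
        p=plane(w,xx[m].mean(),yy[m].mean(),z);q=p-C;print(nm,m.sum(),p,np.degrees(np.arctan2(q[1],q[0])))
save(w,"w3.png");cv2.imwrite("pics/c4.png",cv2.resize(im[150:255,250:380],None,fx=5,fy=5,interpolation=cv2.INTER_CUBIC)[:,:,::-1])
print(st["ee_pos"],st["joint_positions"])
```

```text
[66.5 63.5 41.8] [0.5902965  0.08268622 0.126     ]
hub 57 [0.59049463 0.08214436 0.123     ] -69.91467621762753
pointer 12 [0.60040509 0.07957433 0.123     ] -17.110743490894887
[343 178  14  15 110] [349.40909091 184.65454545] 0.028881226996037557 -11.380792506337544
[290 238  10   6  18] [294.44444444 240.33333333] 0.03412938935628143 -162.73905763519417
[331 240  11   6  15] [336.         242.06666667] 0.03447020756815731 -106.14557687924525
[0.58968728 0.08329251 0.21739737] [4.51073088e-02 1.90366912e-01 1.25907780e+00 5.26871784e-05
 1.69342733e+00 7.85056934e-01]
```

View pics/c4.png

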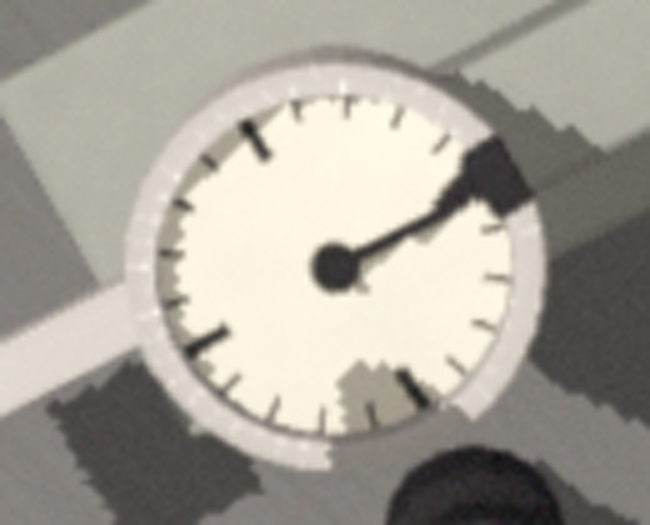

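The lug is within about 3° (0.05 rad) of the resting pointer, inside tolerance. The dial axis confirmed at (0.590, 0.083), so the pad is at (0.486, 0.109). I turn the tool so its jaw axis lies across the lever, close the fingers and go over the pad.

```bash
python3 -m pendant '[[[0,0,0],[0,0,0.14]],[[0,0,0],[0,0,0.14]],[[0,0,0],[0,0,0.14]],[[0,0,0],[0,0,0.14]],[[0,0,0],[0,0,0.14]],[[0,0,0],[0,0,0.14]],[[0,0,0],[0,0,0.14]],[[0,0,0],[0,0,0.09]]]' 1 20
python3 -m pendant '[[[0,0.03,0],[0,0,0]],[[0,0.03,0],[0,0,0]],[[0,0.03,0],[0,0,0]],[[0,0.017,0],[0,0,0]],[[0,0,0.04],[0,0,0]],[[0,0,0.04],[0,0,0]],[[0,0,0.02],[0,0,0]],[[0,0,0],[0,0,0]]]'
python3 - <<'E'
from h import *
st=ctrl.state();print(st["ee_pos"],st["tool_rot"],st["width"],st["wrist_force"])
a=ctrl.snapshot("wrist");save(a,"w4.png");b=ctrl.snapshot("side");c=ctrl.snapshot("scene")
f=lambda i:cv2.resize(i,(265,265),interpolation=cv2.INTER_CUBIC)
cv2.imwrite("pics/c5.png",np.hstack([cv2.resize(a["img"],(424,265)),f(b["img"][150:250,240:370][:, :100]),])[:,:,::-1])
E
```

```text
time_s: 5.3
ee_pos: [0.5889, 0.0832, 0.2153]
tool_rot: [-0.002, -0.616, 0.788, 0.001]
wrist_force: [-0.7, -0.0, -0.5]
width: 0.0328
time_s: 6.1
ee_pos: [0.4817, 0.1082, 0.1121]
tool_rot: [-0.005, -0.618, 0.786, 0.003]
wrist_force: [-0.2, -0.3, 0.7]
width: 0.0005
[0.48167969 0.10817412 0.11212191] [-0.00534281 -0.61769417  0.78639311  0.00335347] 0.0004742918068075646 [-0.22594195 -0.29008369  0.6690311 ]
```

View pics/c5.png

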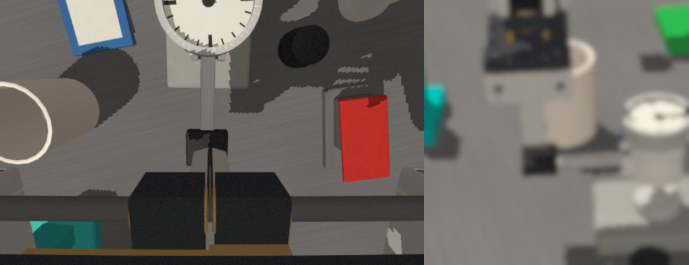

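The fingers are over the black pad (wrist crop 207,150; side crop 540,158). Now I press down.

```bash
python3 -m pendant '[[[0,0,0.007],[0,0,0]],[[0,0,0.006],[0,0,0]],[[0,0,0.005],[0,0,0]],[[0,0,0.005],[0,0,0]],[[0,0,0.005],[0,0,0]],[[0,0,0],[0,0,0]],[[0,0,0],[0,0,0]]]'
python3 - <<'E'
from h import *
st=ctrl.state();print(st["ee_pos"],st["tool_rot"],st["width"],st["wrist_force"])
a=ctrl.snapshot("wrist");save(a,"w5.png");c=ctrl.snapshot("scene")
cv2.imwrite("pics/c6.png",np.hstack([cv2.resize(a["img"],(480,300)),cv2.resize(c["img"][170:230,285:345],(300,300),interpolation=cv2.INTER_CUBIC)])[:,:,::-1])
E
```

```text
time_s: 6.95
ee_pos: [0.486, 0.1088, 0.0913]
tool_rot: [0.0, -0.618, 0.786, 0.0]
wrist_force: [-2.7, -0.4, 6.0]
width: 0.0002
[0.48599079 0.10879803 0.09126789] [ 1.70402945e-04 -6.17729986e-01  7.86390250e-01  1.04455685e-04] 0.00021235013621380758 [-2.71298043 -0.42124069  5.98902457]
```

View pics/c6.png

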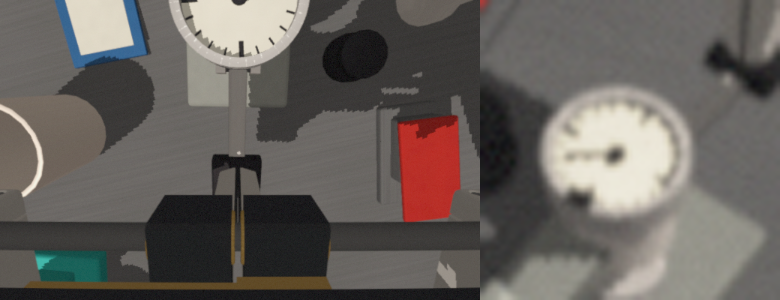

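The pointer has turned about 50° past zero, and the force of 6 N with the tip at 77 mm agrees (lever ≈ 0.15). About 7 mm more.

```bash
python3 -m pendant '[[[0,0,0.003],[0,0,0]],[[0,0,0.0025],[0,0,0]],[[0,0,0.002],[0,0,0]],[[0,0,0],[0,0,0]],[[0,0,0],[0,0,0]],[[0,0,0],[0,0,0]]]'
python3 - <<'E'
from h import *
a=ctrl.snapshot("wrist");c=ctrl.snapshot("scene");save(c,"sc7.png");save(a,"w7.png")
print(ctrl.state()["ee_pos"],ctrl.state()["wrist_force"])
# metric top view of the dial from the scene image, 0.2 mm per pixel, at z=.123
C=np.array([.5905,.083]);px=[];w=[]
P=[(C[0]+.04*i,C[1]+.04*j) for i,j in((-1,1),(1,1),(1,-1),(-1,-1))]
from scipy.spatial.transform import Rotation as Ro
R=Ro.from_quat(np.roll(c["rotation"],-1)).as_matrix()
for p in P:
    q=R.T@(np.array([*p,.123])-c["eye"]);px.append([c["cx"]+c["fx"]*q[0]/-q[2],c["cy"]+c["fy"]*-q[1]/-q[2]])
H=cv2.getPerspectiveTransform(np.float32(px),np.float32([[0,0],[400,0],[400,400],[0,400]]))
t=cv2.warpPerspective(c["img"],H,(400,400),flags=cv2.INTER_CUBIC)
cv2.imwrite("pics/c7.png",np.hstack([t,cv2.resize(a["img"][0:150,200:350],(400,400),interpolation=cv2.INTER_CUBIC)])[:,:,::-1])
E
```

```text
time_s: 7.65
ee_pos: [0.4863, 0.1087, 0.0845]
tool_rot: [0.001, -0.618, 0.786, -0.0]
wrist_force: [-4.4, -0.2, 7.8]
width: 0.0005
[0.48633985 0.10871887 0.08452179] [-2.87562531  0.38352957  7.84502432]
```

View pics/c7.png

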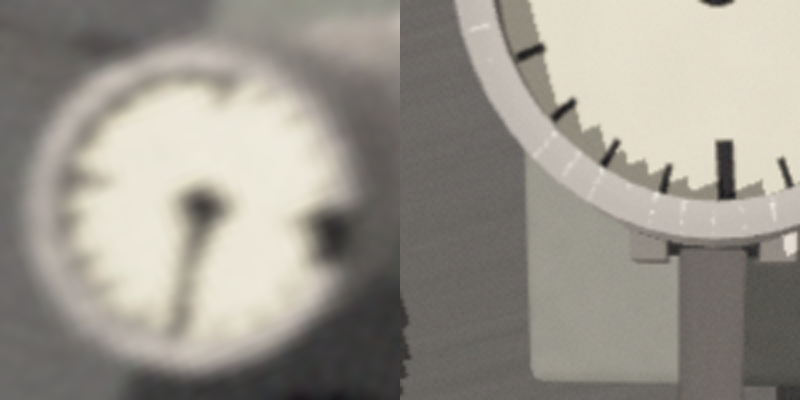

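The rectified top view shows the pointer from (203,205) to (178,330), i.e. −101°. The lug is near −13° to −11°, so the quarter mark lies at about −101° to −103°, right under the pointer. The push is about 8 N, so I hand in.

```bash
python3 -c "
from cell import ctrl
print(ctrl.hand_in(), ctrl.state()['ee_pos'], ctrl.state()['wrist_force'])"
```

```text
the job is handed in; nothing more can be done
the job is handed in; nothing more can be done
```

The job is handed in: the bezel is zeroed and released, and the closed fingers are holding the thumb pad down with the pointer on the quarter-turn mark. No verdict was reported.

- **Bezel:** I gripped it across its diameter at 64 mm and turned it 1.34 rad clockwise. I then opened the jaws and rose about 100 mm with the lever still free. The check picture put the wedge 2–4° (about 0.05 rad) counter-clockwise of the resting pointer, inside the 0.15 rad limit. I left that small offset as it was.
- **Pad:** The last picture put the pointer about 87° clockwise of rest. That is within about 2° of the long mark and corresponds to a lever angle of about 0.24 rad. The fingertip height agrees with this. The wrist force was about 8 N upward, which matches the spring.
- **Disagreements:** The two wrist-camera estimates of the wedge angle differed by 1–2°. The overview cameras put the dial axis 2–4 mm from the wrist camera's reading. Both were small enough not to matter.
- **Bystanders:** I saw no contact with any of them, but I did not measure their positions afterwards.

The run took about 8 s of the 58 s allowed.

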